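# Turn the trivet onto its feet and set the mug on it

### The job

The wooden trivet was left upside down, feet up. Without picking it up, push it along the worktop and up the curved board rest until it stands leaning against it, then tip it back over from behind so that it lies flat on its feet; after that stand the mug upright in the middle of it and let go. Do not drop or tip the mug, and leave the kettle, the spice jar, the teaspoon and the other things as they are.

Things in the scene. Friction and masses are not known exactly. Their poses are not given: they have to be found in the camera images.
- trivet: Loose square wooden slab, 120 x 120 x 12 mm, 0.2 to 0.4 kg, with four black rubber feet (18 mm across, 6 mm tall, 44 mm from the middle both ways) on one face. At the start it lies feet up in front of the rest, within 15 degrees of square to it. Origin: centre of the face without feet; z points from there to the feet (up at first). On its feet the origin is 18 mm up and z points down.
- board_rest: Fixed rest of slippery bent aluminium sheet, 200 mm wide along its y. Origin: middle of its front lower edge (the foot line) on the worktop. x points away from the robot: from x = 0 the sheet curves up like a small quarter-pipe into a steep back (76 degrees). Thin struts behind it reach to x = 75 mm. A slab pushed along +x by its near edge at worktop level rides up the curve.
- rest_top (a point): Middle of the rest's top edge, 45 mm behind the foot line, 68 mm above the worktop. The trivet, its lower edge near the foot line, leans on this edge at 50 to 58 degrees and stands about 30 mm higher than it, so that fingers fit behind it from above. Pulled there towards -x past upright it pivots on its lower edge and falls over in front of the rest.
- mug: White china mug with small blue sprigs, about 79 mm across, 98 mm tall, 0.25 to 0.4 kg, standing upright on the worktop. Origin on its underside, 17 mm from the mug's axis towards the handle; z up along the mug, and the handle points to its -y.
- mug_foot (a point): The centre of the mug's underside, on its axis.
- mug_handle (a point): The point to grip, on the outer part of the handle, 70 mm above the mug's underside and 62 mm from its axis. The handle is a plate 10 mm thick along the mug's x (grip it along that direction, from above); it stands out to 73 mm from the axis and reaches up to 86 mm above the underside.
- spice_jar: Small spice jar, 42 mm across, 96 mm tall, loose bystander to the right of the rest. Origin at the centre of its underside.
- teaspoon: Metal teaspoon, 139 x 30 x 10 mm, loose bystander lying left of the trivet. Origin at the centre of its underside.
- kettle: Dark green kettle on its base, 242 mm tall, fixed bystander to the left. Origin on its underside.
Mind the look-alikes: they are no part of the job. There is more than one size of the trivet; the one meant has the size given above.

How it is judged:
On the way, in this order (a step that is already met when the one before it is completed fails the run):
1. the trivet, pushed up the rest, stands leaning against it, 40 to 75 degrees from flat (angle between trivet's own z axis and vertical between 0.7 and 1.31 rad and contact force between trivet and board_rest above 0.1 N and height (world z) of trivet below 0.075 m), for 0.2 s.
2. the trivet lies flat on its feet on the worktop (angle between trivet's own z axis and vertical above 3.06 rad and height (world z) of trivet below 0.023 m and linear speed of trivet below 0.05 m/s), for 0.2 s.
At the end, for the whole second after the job is handed in: The trivet lies flat on its feet (within 0.08 rad) on the worktop, and the mug stands upright on it, its foot's centre within 25 mm of the trivet's centre, both at rest and released (angle between trivet's own z axis and vertical above 3.06 rad and height (world z) of trivet below 0.023 m and horizontal distance between mug_foot and trivet below 0.025 m and angle between mug's own z axis and vertical below 0.08 rad and contact force between mug and trivet above 0.5 N and linear speed of each of mug, trivet below 0.02 m/s); the robot touches nothing.
It fails at once if the trivet is picked up (its middle rises more than 110 mm above the worktop) (height (world z) of trivet above 0.11 m).
It fails at once if the mug is tipped by more than 35 degrees (angle between mug's own z axis and vertical above 0.61 rad).
It fails at once if the mug is dropped or thrown (faster than 0.6 m/s while not in the fingers) (linear speed of mug above 0.6 m/s and contact force between mug and the fingers below 0.05 N).
It fails at once if the spice jar or the teaspoon is pushed more than 30 mm away (distance of any of spice_jar, teaspoon from where it was at the start of the episode above 0.03 m).
It fails at once if the kettle is hit (more than 15 N) (contact force between kettle and the arm above 15 N).
It also fails if it takes over 66 s, if anything falls off the work surface, if the arm or the gripper's body presses on something with over 40 N, if the wrist force passes 120 N, or if a joint passes its speed limit or range.

### The arm

A 6-joint arm with a two-finger parallel gripper is mounted at the origin on a cart in front of the work surface, level with it; the furniture and walls round the work are solid. World frame = base frame: x ahead of the robot, y to its left, z up, the work surface at z = 0. Lengths are in m, angles in rad, forces in N, time in s.
With the tool pointing down it reaches from about 0.35 to 0.975 m from the base axis. Payload 4.9 kg.
Tool frame: the origin (TCP) lies at the very end of the fingers, on their centre line; the grasp point (between the pads) lies 19 mm behind it; z points along the fingers, y is the line along which they close (so a half turn about z gives the same grasp; the last joint's range is limited). The gripper opens to 85 mm and grips with 20 to 120 N. Pads are 22 mm wide; open, the fingers measure 114 mm over their backs; the gripper's body (76 mm by 85 mm) begins 54 mm behind the grasp point. The pads swing forward as they close: fully open they stand 13 mm farther back than shut.
Start: joints at [1.002, 0.053, 1.613, -0, 1.476, -0.119], TCP at [0.272, 0.563, 0.231] pointing down, gripper open.
Joint ranges: [-3.01, 3.01], [-1.01, 2.22], [0.06, 2.58], [-1.02, 4.17], [0.09, 2.62], [-3.14, 3.14]. Speed limits (rad/s): [2.57, 2.57, 3.14, 3.14, 3.14, 3.14].

### API

Orientations are given as a unit quaternion [x, y, z, w].
In Python, from bench import manip gives the robot as it stands. The module is installed in compiled form; this text tells all that it offers.
- The arm moves only by the tool jog_arm, never from a script. Its argument "commands" is a list of rows, each an object with "hand": the finger opening in cm, from 0 to 8.54; "delta_pos": the shift along the tool's x, y, z in cm, a list of three; "spin": the turn about the tool's z in degrees. A call has 1 to 20 rows; each row shifts and turns the commanded pose from where the row before left it, along the tool's axes as they then stand; what a row does not reach is not made up. A row lasts 1/10 s, in which the tool goes at most 50 mm and 8.59 degrees, less where a joint would pass 70% of its speed; a pose out of reach is approached as far as the arm can. A call with a gripper value outside its range is refused whole. The fingers move at their own pace and stop on an object; "newtons" is the grip in N (left out, the last holds). Time passes only in rows, so rows that do not move let the fingers close. It gives the time, the measured TCP pose, the force, the opening and the grip force at its end, in the units of the state.
- manip.state(): the state, without advancing time (a new reading comes with each control period).
- manip.grab_frame(name): name is "side" or "top" or "wrist"; returns a dict with "frame" (384x512x3 uint8, red, green, blue), "vfov" (degrees; the focal length in pixels is half the picture's height over the tangent of half this angle, whatever the lens; pixels are square), "cx", "cy" (the principal point, pixels), "position" and "attitude" of the camera in the world; the wrist camera has in their place "hand_eye" (4x4, takes a point from camera to tool coordinates, whose origin is the TCP and whose axes are the flange's). Camera axes: x right, y down, z forward; pixel columns grow to the right and rows downward; lengths in m; the calibration is good to about 2 mm. The wrist camera is an equidistant fisheye: a pixel r from the principal point sees the ray r / f radians off the axis. A picture is of the moment at which its call begins: read the wrist's pose just before it. There is no depth.
- manip.close_job(): hands the job in; it is judged then, once.
The state is a dict: "time": time; "joints": joint angles; "qd": joint speeds; "joint_torque": joint torques, N m; "tool_pos": TCP position; "ee_rot": TCP orientation; "force": force on the tool from outside, world axes, zero at the start; "ft_torque": the same for the moment, N m; "finger_gap": opening from 0.0 (shut) to 1.0 (fully open); "gripper_force": force on a finger pad.
Only numpy, scipy, OpenCV 4.12 (cv2) and the standard library are available. Lean on these libraries where they do the work, as an engineer would, in place of code of your own. Each camera call takes 0.05 s, during which the arm holds its last target. There are 200 camera calls.

## Working session

There is one attempt and no reset: what is moved stays moved. The work goes in short steps, Python scripts to look and compute and a tool call to move; the robot and the scene stay as the last step left them, time stands still between calls to the robot, and variables do not carry over. Pictures are saved under pics/ and viewed, at most 10 in all, crops included, and the job is handed in when it is done.

Besides the shell and the picture viewer there is one more tool, called after "Call:" by a JSON object that holds its "op" and its "data", one argument or row to a line. jog_arm: Moves the arm, as the interface text tells. Its arguments: {"type":"object","properties":{"commands":{"type":"array"},"newtons":{"type":"number"}},"required":["commands"]}

```bash
mkdir -p pics; cat > h.py <<'E'
import numpy as np, cv2
from bench import manip
from scipy.spatial.transform import Rotation as R
def att(a):
    a=np.array(a,float)
    return a if a.shape==(3,3) else R.from_quat(a).as_matrix()
def grab(n):
    d=manip.grab_frame(n); return d
def ray(d,u,v):
    f=192/np.tan(np.radians(d['vfov'])/2)
    r=np.array([(u-d['cx'])/f,(v-d['cy'])/f,1.0])
    return np.array(d['position']),att(d['attitude'])@r
def onz(d,u,v,z):
    p,r=ray(d,u,v); return p+r*(z-p[2])/r[2]
def proj(d,P):
    f=192/np.tan(np.radians(d['vfov'])/2)
    c=att(d['attitude']).T@(np.array(P)-np.array(d['position']))
    return d['cx']+f*c[0]/c[2],d['cy']+f*c[1]/c[2]
E
python3 - <<'E'
from h import *
import pickle
print(manip.state())
o=[]
for n in('top','side'):
    d=grab(n);pickle.dump(d,open(n+'0.pkl','wb'));print(n,{k:v for k,v in d.items() if k!='frame'})
    cv2.imwrite(f'pics/{n}0.png',cv2.resize(d['frame'][:,:,::-1],(800,600),interpolation=cv2.INTER_CUBIC))
E
```

```text
{'time': 0.0, 'joints': array([ 1.00196211e+00,  5.33822149e-02,  1.61431806e+00, -2.16911333e-05,
        1.47597132e+00, -1.18959781e-01]), 'qd': array([-0.0013124 ,  0.00076698,  0.00068677,  0.00021839, -0.00102353,
       -0.00250163]), 'joint_torque': array([-2.45037845e-03, -3.93675935e+01, -3.70174456e+01, -2.86810337e-04,
        7.08468579e-03, -1.14544201e-05]), 'tool_pos': array([0.27142546, 0.56229055, 0.23003292]), 'ee_rot': array([ 2.23044027e-01,  9.74807818e-01, -9.82245789e-04, -3.40302110e-04]), 'force': array([-0.27428331,  0.23728185,  0.13357371]), 'ft_torque': array([-0.0106159,  0.0465494,  0.0101519]), 'gripper_force': 0.0, 'finger_gap': 1.005103280604543}
top {'vfov': 55.4088959656969, 'cx': 257.80378906193334, 'cy': 188.36828019113466, 'position': array([0.39210733, 0.06111835, 1.08075533]), 'attitude': array([ 0.70874351, -0.70289374,  0.04669132, -0.03798612])}
side {'vfov': 45.592176296403984, 'cx': 251.6730440286672, 'cy': 185.81556371237744, 'position': array([-0.18391372, -1.09601043,  0.66993049]), 'attitude': array([ 0.81164549, -0.21253315,  0.15183745, -0.52250038])}
```

View pics/top0.png

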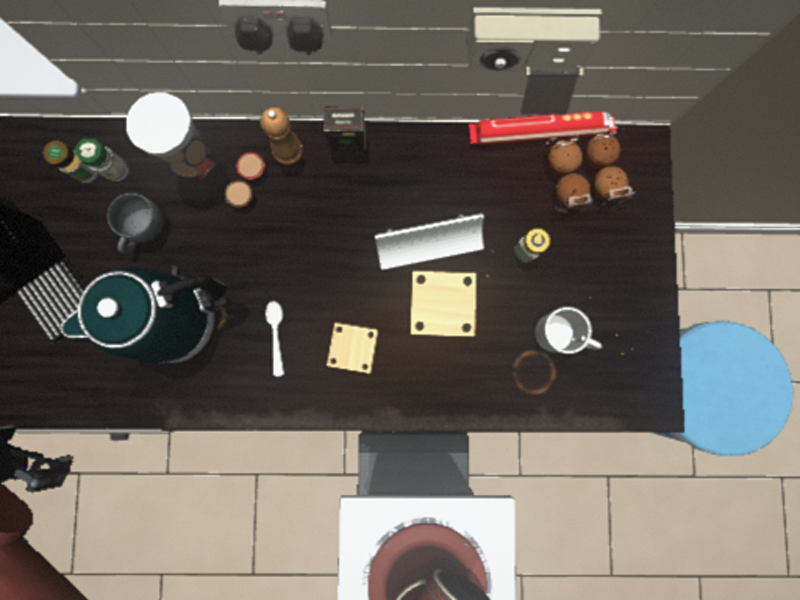

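View pics/side0.png

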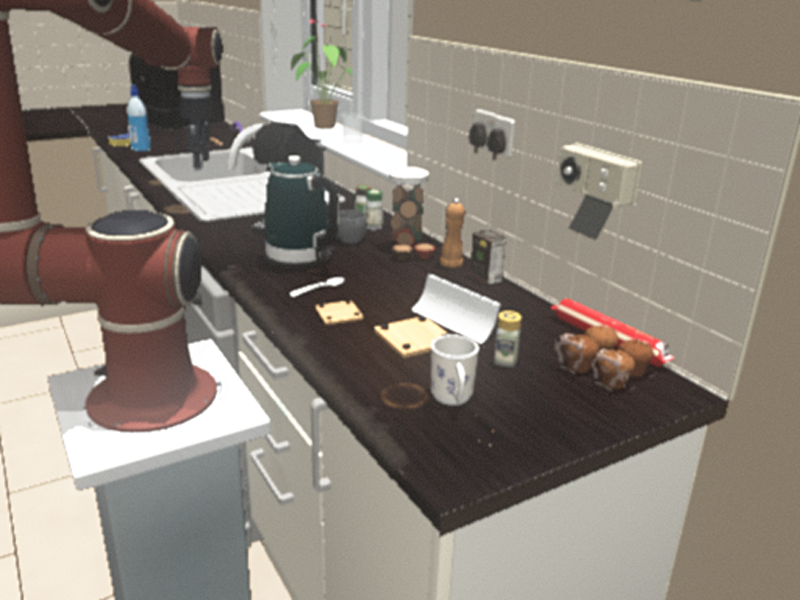

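The top view shows two feet-up trivets, the large one at (444,303) and the small one at (352,348), both on the 800 px scale. It also shows the rest at (430,242), the white mug at (566,330) with its handle towards (598,346), the jar at (536,242), the spoon at (276,338) and the kettle at (145,315). The grey mug at (135,220) is a look-alike. I'll measure sizes to settle which ones are meant.

```bash
python3 - <<'E'
from h import *
import pickle
d=pickle.load(open('top0.pkl','rb'));s=pickle.load(open('side0.pkl','rb'))
im=d['frame'];hsv=cv2.cvtColor(im,cv2.COLOR_RGB2HSV)
m=cv2.inRange(hsv,(12,50,150),(35,255,255))
m=cv2.morphologyEx(m,cv2.MORPH_CLOSE,np.ones((7,7)))
for c in cv2.findContours(m[150:250,180:330],cv2.RETR_EXTERNAL,cv2.CHAIN_APPROX_NONE,offset=(180,150))[0]:
    if cv2.contourArea(c)<400: continue
    b=cv2.boxPoints(cv2.minAreaRect(c)); W=np.array([onz(d,*p,0.012) for p in b])
    print('trivet',b.round(1).tolist(),W[:,:2].round(4).tolist(),'c',W.mean(0).round(4),'sides',[round(np.linalg.norm(W[i]-W[(i+1)%4]),4) for i in range(4)],'ang',[round(np.degrees(np.arctan2(*(W[(i+1)%4]-W[i])[[1,0]])),1) for i in range(4)])
    x,y,w,h=cv2.boundingRect(c)
    g=cv2.cvtColor(im,cv2.COLOR_RGB2GRAY)
    k=np.zeros_like(g);cv2.drawContours(k,[cv2.convexHull(c)],-1,255,-1);k=cv2.erode(k,np.ones((3,3)))
    dk=((g<90)&(k>0)).astype(np.uint8)
    n,_,st,ce=cv2.connectedComponentsWithStats(dk)
    for i in range(1,n):
        if st[i,4]>5: print('  foot',ce[i].round(1),onz(d,*ce[i],0.018).round(4),st[i,4])
# bright white: rest, mug, spoon
w=cv2.inRange(hsv,(0,0,110),(180,60,255))
for c in cv2.findContours(w[130:250,160:400],cv2.RETR_EXTERNAL,cv2.CHAIN_APPROX_NONE,offset=(160,130))[0]:
    if cv2.contourArea(c)<80: continue
    b=cv2.boxPoints(cv2.minAreaRect(c));print('white',cv2.contourArea(c),b.round(1).tolist(),[onz(d,*p,0).round(3)[:2].tolist() for p in b])
cv2.imwrite('pics/crop1.png',np.hstack([cv2.resize(im[130:250,230:390,::-1],(800,600),interpolation=cv2.INTER_CUBIC)]))
i2=s['frame'][150:270,190:350,::-1]
cv2.imwrite('pics/crop2.png',cv2.resize(i2,(800,600),interpolation=cv2.INTER_CUBIC))
E
```

```text
trivet [[208.5, 233.6999969482422], [213.39999389648438, 206.0], [241.5, 211.0], [236.60000610351562, 238.6999969482422]] [[0.3872, 0.1902], [0.4677, 0.1778], [0.4539, 0.0954], [0.3736, 0.1086]] c [0.4206 0.143  0.012 ] sides [np.float64(0.0815), np.float64(0.0835), np.float64(0.0814), np.float64(0.0827)] ang [np.float64(-8.7), np.float64(-99.5), np.float64(170.7), np.float64(80.5)]
  foot [213.  230.5] [0.3966 0.1768 0.018 ] 6
trivet [[262.1000061035156, 213.39999389648438], [263.6000061035156, 172.89999389648438], [304.79998779296875, 174.39999389648438], [303.29998779296875, 215.0]] [[0.4472, 0.0352], [0.5672, 0.0315], [0.5638, -0.0906], [0.4437, -0.0853]] c [ 0.5055 -0.0273  0.012 ] sides [np.float64(0.1201), np.float64(0.1222), np.float64(0.1202), np.float64(0.1206)] ang [np.float64(-1.8), np.float64(-91.6), np.float64(177.5), np.float64(88.3)]
  foot [269.3 178.5] [0.5496 0.015  0.018 ] 14
  foot [298.7 179.5] [ 0.5475 -0.0716  0.018 ] 14
  foot [268.4 208.4] [0.4617 0.0173 0.018 ] 13
  foot [298.4 209.4] [ 0.4595 -0.0702  0.018 ] 15
white 726.0 [[345.3999938964844, 198.89999389648438], [378.5, 192.3000030517578], [384.3999938964844, 221.89999389648438], [351.29998779296875, 228.5]] [[0.493, -0.213], [0.514, -0.312], [0.426, -0.327], [0.406, -0.228]]
white 245.0 [[169.6999969482422, 193.10000610351562], [179.89999389648438, 192.8000030517578], [181.10000610351562, 239.89999389648438], [170.89999389648438, 240.1999969482422]] [[0.506, 0.309], [0.507, 0.279], [0.369, 0.271], [0.368, 0.301]]
white 1510.5 [[238.8000030517578, 148.8000030517578], [308.6000061035156, 135.10000610351562], [313.29998779296875, 158.8000030517578], [243.5, 172.5]] [[0.642, 0.106], [0.686, -0.105], [0.613, -0.118], [0.57, 0.092]]
```

View pics/crop1.png

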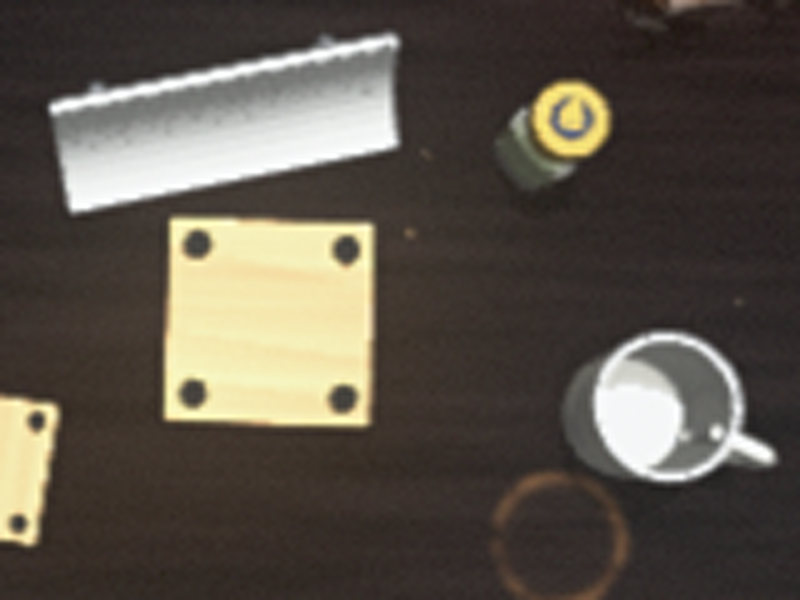

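View pics/crop2.png

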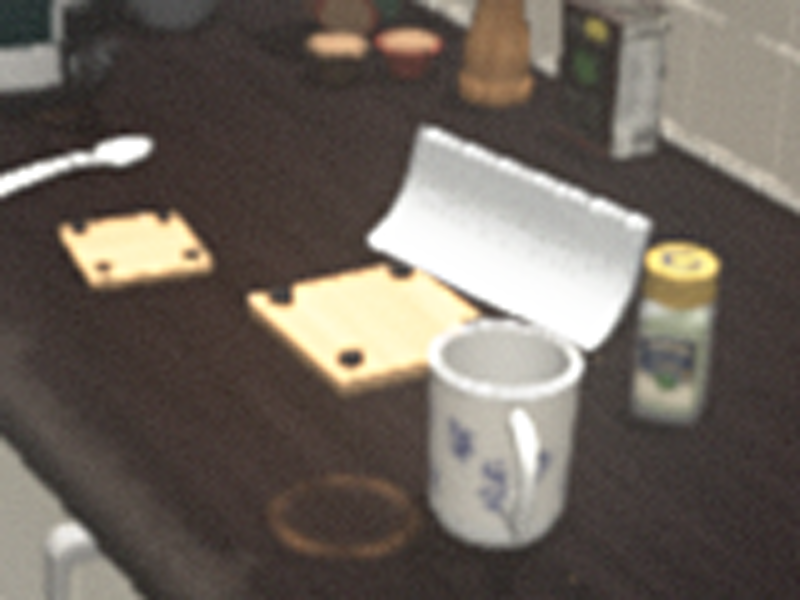

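Crop 1 (5x, offset 230,130) shows the 120 mm trivet centred near px (284,194) with four feet up. The rest's foot line runs from crop (70,213) to (399,147), and its top edge from (50,103) to (398,38). The mug's rim is centred at crop (670,407) with the handle tip at (768,457).

Candidates for the trivet: the large one at (444,303) measures 120 mm and fits, while the small one at (352,348) measures 82 mm. Candidates for the mug: crop 2 shows blue sprigs on the white one at (566,330), so the grey one at (135,220) is out.

```bash
python3 - <<'E'
from h import *
import pickle
d=pickle.load(open('top0.pkl','rb'));s=pickle.load(open('side0.pkl','rb'))
c=lambda x,y:(230+x/5-.4,130+y/5-.4)
sc=lambda x,y:(190+x/5-.4,150+y/5-.4)
P=[onz(d,*c(*p),z)for p,z in(((70,213),0),((399,147),0),((50,103),.068),((398,38),.068),((670,407),.098),((768,457),.08),((570,118),.096))]
for n,p in zip('footL footR topL topR mugrim handletip jar'.split(),P):print(n,p.round(4))
for a,b in((0,1),(2,3)):
    v=P[a]-P[b];yaw=np.arctan2(v[1],v[0])-np.pi/2;print('mid',((P[a]+P[b])/2).round(4),'len',np.linalg.norm(v).round(4),'yaw',np.degrees(yaw).round(2))
print('foot mid +45mm', 'perp dist', np.dot((P[2]+P[3])/2-(P[0]+P[1])/2,[np.cos(yaw),np.sin(yaw),0]).round(4))
print('side: footL',onz(s,*sc(370,241),0).round(4),'footR',onz(s,*sc(593,348),0).round(4),'topL',onz(s,*sc(424,127),.068).round(4),'topR',onz(s,*sc(648,222),.068).round(4))
print('mug rim side',onz(s,*sc(506,358),.098).round(4),'mug base front',sc(505,545))
print('trivet corners side z.012: near-left,near-right,farleft',[onz(s,*sc(*p),.012).round(4).tolist() for p in((250,296),(345,385),(388,263))])
# mug yaw from handle
v=P[5]-P[4];print('handle dir deg',np.degrees(np.arctan2(v[1],v[0])).round(1),np.linalg.norm(v[:2]).round(4))
print(R.from_quat(manip.state()['ee_rot']).as_matrix().round(3))
E
```

```text
footL [0.5706 0.0911 0.    ]
footR [ 0.6128 -0.1065  0.    ]
topL [0.6222 0.1013 0.068 ]
topR [ 0.6619 -0.0959  0.068 ]
mugrim [ 0.4516 -0.2364  0.098 ]
handletip [ 0.4257 -0.295   0.08  ]
jar [ 0.6104 -0.1861  0.096 ]
mid [ 0.5917 -0.0077  0.    ] len 0.2021 yaw 12.05
mid [0.6421 0.0027 0.068 ] len 0.2012 yaw 11.4
foot mid +45mm perp dist 0.0514
side: footL [0.5715 0.0863 0.    ] footR [ 0.6142 -0.109   0.    ] topL [0.6226 0.1033 0.068 ] topR [ 0.6645 -0.0905  0.068 ]
mug rim side [ 0.45  -0.241  0.098] mug base front (290.6, 258.6)
trivet corners side z.012: near-left,near-right,farleft [[0.4479, 0.0313, 0.012], [0.4418, -0.0956, 0.012], [0.551, 0.0312, 0.012]]
handle dir deg -113.8 0.0641
[[-0.901  0.435 -0.001]
 [ 0.435  0.901 -0.002]
 [ 0.    -0.002 -1.   ]]
```

Both views agree on the rest and the trivet. Next I work out the move deltas with a helper.

```bash
cat >> h.py <<'E'
O=np.array([0.593,-0.009]);YAW=np.radians(11.8)
def rest(xp,yp): 
    c,s=np.cos(YAW),np.sin(YAW); return O+np.array([c*xp-s*yp,s*xp+c*yp])
def delta(P,yaw_y=None):
    """tool-frame shift in cm to world P (after spin so tool y points at yaw_y deg), and spin"""
    st=manip.state();M=R.from_quat(st['ee_rot']).as_matrix()
    a=np.degrees(np.arctan2(M[1,1],M[0,1])); sp=0
    if yaw_y is not None: sp=-((yaw_y-a+180)%360-180)
    M2=M@R.from_euler('z',sp,degrees=True).as_matrix()
    return 'spin',round(sp,2),'delta cm',(M2.T@(np.array(P)-st['tool_pos'])*100).round(2),'tooly',round(a,1)
E
python3 - <<'E'
from h import *
w=grab('wrist');print(np.array(w['hand_eye']).round(3))
p=rest(-.20,0);st=manip.state()
print(p,delta([*p,st['tool_pos'][2]+.14],101.8))
E
```

```text
[[-0.    -0.952 -0.305  0.078]
 [ 1.    -0.     0.     0.001]
 [-0.    -0.305  0.952 -0.142]
 [ 0.     0.     0.     1.   ]]
[ 0.39722652 -0.04989921] ('spin', np.float64(-37.57), 'delta cm', array([  0.23, -62.53, -13.93]), 'tooly', np.float64(64.2))
```

Call:
{"op": "jog_arm", "data": {
  "commands": [
    {"hand":8.5,"delta_pos":[0,0,-2.8],"spin":-7.514},
    {"hand":8.5,"delta_pos":[0,0,-2.8],"spin":-7.514},
    {"hand":8.5,"delta_pos":[0,0,-2.8],"spin":-7.514},
    {"hand":5,"delta_pos":[0,0,-2.8],"spin":-7.514},
    {"hand":5,"delta_pos":[0,0,-2.8],"spin":-7.514},
    {"hand":5,"delta_pos":[0,-4.2,0],"spin":0},
    {"hand":5,"delta_pos":[0,-4.2,0],"spin":0},
    {"hand":5,"delta_pos":[0,-4.2,0],"spin":0},
    {"hand":5,"delta_pos":[0,-4.2,0],"spin":0},
    {"hand":5,"delta_pos":[0,-4.2,0],"spin":0},
    {"hand":5,"delta_pos":[0,-4.2,0],"spin":0},
    {"hand":5,"delta_pos":[0,-4.2,0],"spin":0},
    {"hand":5,"delta_pos":[0,-4.2,0],"spin":0},
    {"hand":5,"delta_pos":[0,-4.2,0],"spin":0},
    {"hand":5,"delta_pos":[0,-4.2,0],"spin":0},
    {"hand":5,"delta_pos":[0,-4.2,0],"spin":0},
    {"hand":5,"delta_pos":[0,-4.2,0],"spin":0},
    {"hand":5,"delta_pos":[0,-4.2,0],"spin":0},
    {"hand":5,"delta_pos":[0,-4.2,0],"spin":0},
    {"hand":5,"delta_pos":[0,-4.2,0],"spin":0}
  ],
  "newtons": 20
}}

```text
time: 2.15
tool_pos: [0.4004, -0.0556, 0.3712]
ee_rot: [-0.103, 0.995, -0.0, 0.0]
force: [0.0, 0.6, 0.2]
finger_gap: 0.59
gripper_force: 0.0
```

```bash
python3 - <<'E'
from h import *
st=manip.state();p=rest(-.20,0);print(st['time'],st['tool_pos'],st['finger_gap'],st['force'].round(2),delta([*p,.03],101.8))
E
```

```text
2.15 [ 0.4003733  -0.05562657  0.37118567] 0.5897377399519433 [0.05 0.55 0.2 ] ('spin', np.float64(-0.02), 'delta cm', array([ 0.21,  0.63, 34.12]), 'tooly', np.float64(101.8))
```

Call:
{"op": "jog_arm", "data": {
  "commands": [
    {"hand":5,"delta_pos":[0.1,0.3,4],"spin":0},
    {"hand":5,"delta_pos":[0.1,0.3,4],"spin":0},
    {"hand":5,"delta_pos":[0,0,4],"spin":0},
    {"hand":5,"delta_pos":[0,0,4],"spin":0},
    {"hand":5,"delta_pos":[0,0,4],"spin":0},
    {"hand":5,"delta_pos":[0,0,4],"spin":0},
    {"hand":5,"delta_pos":[0,0,4],"spin":0},
    {"hand":5,"delta_pos":[0,0,4],"spin":0},
    {"hand":5,"delta_pos":[0,0,2],"spin":0},
    {"hand":5,"delta_pos":[0,0,1],"spin":0},
    {"hand":5,"delta_pos":[0,0,0.6],"spin":0},
    {"hand":5,"delta_pos":[0,0,0.5],"spin":0},
    {"hand":5,"delta_pos":[0,0,0],"spin":0}
  ]
}}

```text
time: 3.45
tool_pos: [0.398, -0.0486, 0.0109]
ee_rot: [-0.103, 0.995, -0.0, 0.001]
force: [-0.3, 0.1, 0.8]
finger_gap: 0.583
gripper_force: 0.0
```

Call:
{"op": "jog_arm", "data": {
  "commands": [
    {"hand":5,"delta_pos":[0,0,0.2],"spin":0},
    {"hand":5,"delta_pos":[0,0,0],"spin":0}
  ]
}}

```text
time: 3.65
tool_pos: [0.398, -0.0486, 0.009]
ee_rot: [-0.103, 0.995, -0.0, 0.001]
force: [-0.4, 0.9, 0.2]
finger_gap: 0.59
gripper_force: 0.0
```

Call:
{"op": "jog_arm", "data": {
  "commands": [
    {"hand":5,"delta_pos":[0,0,0.3],"spin":0},
    {"hand":5,"delta_pos":[0,0,0.3],"spin":0},
    {"hand":5,"delta_pos":[0,0,0.2],"spin":0},
    {"hand":5,"delta_pos":[0,0,0],"spin":0}
  ]
}}

```text
time: 4.05
tool_pos: [0.397, -0.0483, -0.0002]
ee_rot: [-0.103, 0.995, 0.0, -0.0]
force: [0.3, 0.2, -0.2]
finger_gap: 0.583
gripper_force: 0.0
```

Call:
{"op": "jog_arm", "data": {
  "commands": [
    {"hand":5,"delta_pos":[0,0,0.2],"spin":0},
    {"hand":5,"delta_pos":[0,0,0],"spin":0}
  ]
}}

```text
time: 4.25
tool_pos: [0.3972, -0.0484, -0.0019]
ee_rot: [-0.103, 0.995, 0.0, -0.0]
force: [0.9, 0.5, -0.2]
finger_gap: 0.586
gripper_force: 0.0
```

Call:
{"op": "jog_arm", "data": {
  "commands": [
    {"hand":5,"delta_pos":[-0.7,0,0],"spin":0},
    {"hand":5,"delta_pos":[-0.7,0,0],"spin":0},
    {"hand":5,"delta_pos":[-0.7,0,0],"spin":0},
    {"hand":5,"delta_pos":[-0.7,0,0],"spin":0},
    {"hand":5,"delta_pos":[-0.7,0,0],"spin":0},
    {"hand":5,"delta_pos":[-0.7,0,0],"spin":0},
    {"hand":5,"delta_pos":[-0.7,0,0],"spin":0},
    {"hand":5,"delta_pos":[-0.7,0,0],"spin":0},
    {"hand":5,"delta_pos":[-0.7,0,0],"spin":0},
    {"hand":5,"delta_pos":[-0.7,0,0],"spin":0},
    {"hand":5,"delta_pos":[-0.7,0,0],"spin":0},
    {"hand":5,"delta_pos":[-0.7,0,0],"spin":0},
    {"hand":5,"delta_pos":[-0.7,0,0],"spin":0},
    {"hand":5,"delta_pos":[-0.7,0,0],"spin":0}
  ]
}}

```text
time: 5.65
tool_pos: [0.493, -0.0282, -0.0021]
ee_rot: [-0.103, 0.995, 0.0, -0.001]
force: [-4.8, -0.1, 1.5]
finger_gap: 0.578
gripper_force: 2.3
```

```bash
python3 - <<'E'
from h import *
st=manip.state();p=rest(-.026,0);print(st['time'],st['tool_pos'],st['force'].round(2),delta([*p,-.002],101.8))
w=grab('wrist');s=grab('side')
a=cv2.resize(w['frame'],(512,384));b=cv2.resize(s['frame'][120:280,150:363],(512,384))
cv2.imwrite('pics/p1.png',cv2.resize(np.hstack([a,b])[:,:,::-1],(800,300)))
E
```

```text
5.65 [ 0.4930474  -0.02818391 -0.00208227] [-4.81 -0.08  1.52] ('spin', np.float64(0.02), 'delta cm', array([-7.58, -0.17, -0.02]), 'tooly', np.float64(101.8))
```

View pics/p1.png

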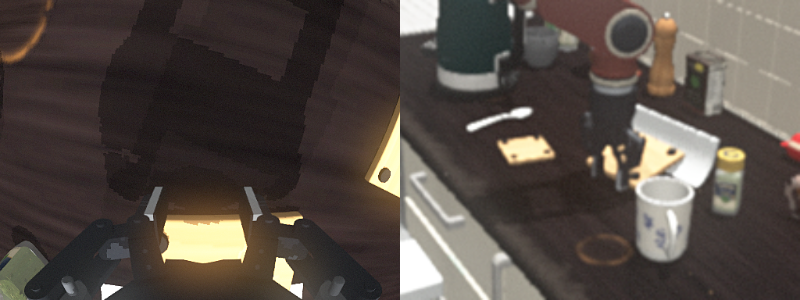

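The left half (wrist view) shows the trivet edge squared against both fingers near (210,230). In the right half (side view) the trivet is riding up the rest near (655,160). I keep pushing.

Call:
{"op": "jog_arm", "data": {
  "commands": [
    {"hand":5,"delta_pos":[-0.6,0,0],"spin":0},
    {"hand":5,"delta_pos":[-0.6,0,0],"spin":0},
    {"hand":5,"delta_pos":[-0.6,0,0],"spin":0},
    {"hand":5,"delta_pos":[-0.6,0,0],"spin":0},
    {"hand":5,"delta_pos":[-0.6,0,0],"spin":0},
    {"hand":5,"delta_pos":[-0.6,0,0],"spin":0},
    {"hand":5,"delta_pos":[-0.6,0,0],"spin":0},
    {"hand":5,"delta_pos":[-0.6,0,0],"spin":0},
    {"hand":5,"delta_pos":[-0.6,0,0],"spin":0},
    {"hand":5,"delta_pos":[-0.5,0,0],"spin":0},
    {"hand":5,"delta_pos":[-0.5,0,0],"spin":0},
    {"hand":5,"delta_pos":[-0.4,0,0],"spin":0},
    {"hand":5,"delta_pos":[-0.4,0,0],"spin":0},
    {"hand":5,"delta_pos":[0,0,0],"spin":0},
    {"hand":5,"delta_pos":[0,0,0],"spin":0},
    {"hand":5,"delta_pos":[0,0,0],"spin":0}
  ]
}}

```text
time: 7.35
tool_pos: [0.5643, -0.0137, -0.0013]
ee_rot: [-0.103, 0.995, -0.0, 0.001]
force: [-1.1, -0.1, -0.2]
finger_gap: 0.588
gripper_force: 0.0
```

```bash
python3 - <<'E'
from h import *
st=manip.state();p=rest(-.026,0);print(st['time'],st['tool_pos'],st['force'].round(2),delta([*p,-.002],101.8))
w=grab('wrist');s=grab('side')
a=cv2.resize(w['frame'],(512,384));b=cv2.resize(s['frame'][160:260,230:363],(512,384))
cv2.imwrite('pics/p2.png',cv2.resize(np.hstack([a,b])[:,:,::-1],(800,300)))
E
```

```text
7.35 [ 0.56426954 -0.01367136 -0.00127549] [-1.05 -0.09 -0.22] ('spin', np.float64(-0.01), 'delta cm', array([-0.31, -0.13,  0.07]), 'tooly', np.float64(101.8))
```

View pics/p2.png

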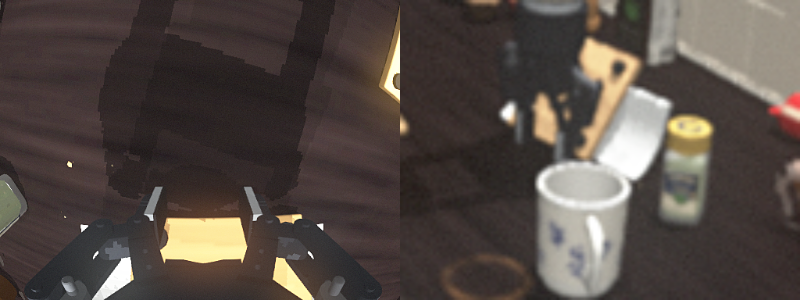

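The side crop (right half) shows the trivet leaning on the rest's top edge and standing above it, with its upper edge near (620,60). I nudge it slightly further, back off and go over the top.

Call:
{"op": "jog_arm", "data": {
  "commands": [
    {"hand":5,"delta_pos":[-0.2,0,0],"spin":0},
    {"hand":5,"delta_pos":[0,0,0],"spin":0},
    {"hand":5,"delta_pos":[0.3,0,0],"spin":0},
    {"hand":5,"delta_pos":[0.7,0,0],"spin":0},
    {"hand":5,"delta_pos":[1.5,0,0],"spin":0},
    {"hand":5,"delta_pos":[2.5,0,0],"spin":0},
    {"hand":5,"delta_pos":[1,0,-3],"spin":0},
    {"hand":5,"delta_pos":[0,0,-4],"spin":0},
    {"hand":5,"delta_pos":[0,0,-4],"spin":0},
    {"hand":5,"delta_pos":[0,0,-4],"spin":0},
    {"hand":5,"delta_pos":[0,0,-4],"spin":0},
    {"hand":5,"delta_pos":[0,0,-3],"spin":0},
    {"hand":5,"delta_pos":[0,0,0],"spin":0}
  ]
}}

```text
time: 8.75
tool_pos: [0.5096, -0.0261, 0.2245]
ee_rot: [-0.103, 0.995, -0.002, 0.005]
force: [0.4, -0.6, 0.0]
finger_gap: 0.582
gripper_force: 0.0
```

```bash
python3 - <<'E'
from h import *
st=manip.state();p=rest(.105,0);print(st['time'],st['tool_pos'],st['force'].round(2),delta([*p,.074],101.8))
d=grab('top');s=grab('side')
b=cv2.resize(s['frame'][150:250,230:363],(512,384));a=cv2.resize(d['frame'][110:230,220:380],(512,384))
cv2.imwrite('pics/p3.png',cv2.resize(np.hstack([a,b])[:,:,::-1],(800,300)))
E
```

```text
8.75 [ 0.50958899 -0.02605001  0.22451821] [ 0.44 -0.58  0.03] ('spin', np.float64(-0.0), 'delta cm', array([-18.86,   0.03,  15.25]), 'tooly', np.float64(101.8))
```

View pics/p3.png

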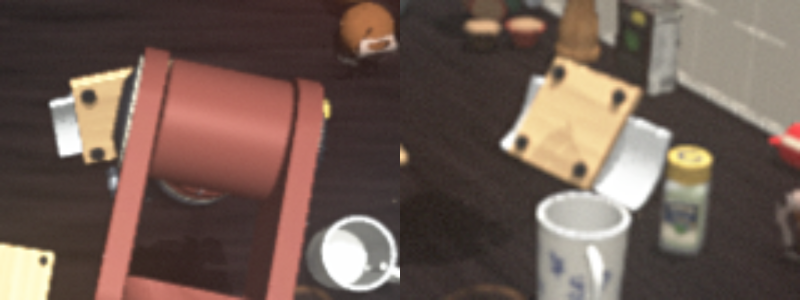

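The side crop shows the trivet leaning by itself, its feet visible at (560,75), (620,97), (520,143) and (580,170). In the top crop it sits about 8 mm left of the rest's middle. I go behind it.

Call:
{"op": "jog_arm", "data": {
  "commands": [
    {"hand":5,"delta_pos":[-3.8,0.2,0],"spin":0},
    {"hand":5,"delta_pos":[-3.8,0.2,0],"spin":0},
    {"hand":5,"delta_pos":[-3.8,0.2,0],"spin":0},
    {"hand":5,"delta_pos":[-3.8,0.2,0],"spin":0},
    {"hand":5,"delta_pos":[-3.7,0,0],"spin":0},
    {"hand":5,"delta_pos":[0,0,0],"spin":0},
    {"hand":5,"delta_pos":[0,0,3],"spin":0},
    {"hand":5,"delta_pos":[0,0,3],"spin":0},
    {"hand":5,"delta_pos":[0,0,3],"spin":0},
    {"hand":5,"delta_pos":[0,0,3],"spin":0},
    {"hand":5,"delta_pos":[0,0,2],"spin":0},
    {"hand":5,"delta_pos":[0,0,1.2],"spin":0},
    {"hand":5,"delta_pos":[0,0,0],"spin":0},
    {"hand":5,"delta_pos":[0,0,0],"spin":0}
  ]
}}

```text
time: 10.25
tool_pos: [0.6903, 0.0209, 0.0666]
ee_rot: [-0.103, 0.995, -0.0, 0.0]
force: [-0.2, -0.9, -0.3]
finger_gap: 0.589
gripper_force: 0.0
```

```bash
python3 - <<'E'
from h import *
st=manip.state();p=rest(-.04,0.008);print(st['time'],st['tool_pos'],st['force'].round(2),delta([*p,.074],101.8))
E
```

```text
10.25 [0.6902535  0.02085894 0.06662045] [-0.19 -0.85 -0.28] ('spin', np.float64(-0.01), 'delta cm', array([14.13, -0.13, -0.74]), 'tooly', np.float64(101.8))
```

Call:
{"op": "jog_arm", "data": {
  "commands": [
    {"hand":5,"delta_pos":[0,0,-0.9],"spin":0},
    {"hand":5,"delta_pos":[0,0,0],"spin":0},
    {"hand":5,"delta_pos":[0.8,0,0],"spin":0},
    {"hand":5,"delta_pos":[0.8,0,0],"spin":0},
    {"hand":5,"delta_pos":[0.6,0,0],"spin":0},
    {"hand":5,"delta_pos":[0.6,0,0],"spin":0},
    {"hand":5,"delta_pos":[0.6,0,0],"spin":0},
    {"hand":5,"delta_pos":[0.6,0,0],"spin":0},
    {"hand":5,"delta_pos":[0.6,0,0],"spin":0},
    {"hand":5,"delta_pos":[0.6,0,0],"spin":0},
    {"hand":5,"delta_pos":[0.6,0,0],"spin":0},
    {"hand":5,"delta_pos":[0.6,0,0],"spin":0}
  ]
}}

```text
time: 11.45
tool_pos: [0.627, 0.0078, 0.075]
ee_rot: [-0.103, 0.995, 0.0, -0.0]
force: [0.1, 1.0, -0.1]
finger_gap: 0.588
gripper_force: 0.1
```

```bash
python3 - <<'E'
from h import *
st=manip.state();p=rest(-.04,0.008);print(st['time'],st['tool_pos'],st['force'].round(2),delta([*p,.074],101.8))
s=grab('side')
cv2.imwrite('pics/p4.png',cv2.resize(s['frame'][130:250,210:370],(800,600))[:,:,::-1])
E
```

```text
11.45 [0.62696908 0.0077914  0.07504319] [ 0.13  0.97 -0.08] ('spin', np.float64(-0.0), 'delta cm', array([ 7.67, -0.15,  0.11]), 'tooly', np.float64(101.8))
```

View pics/p4.png

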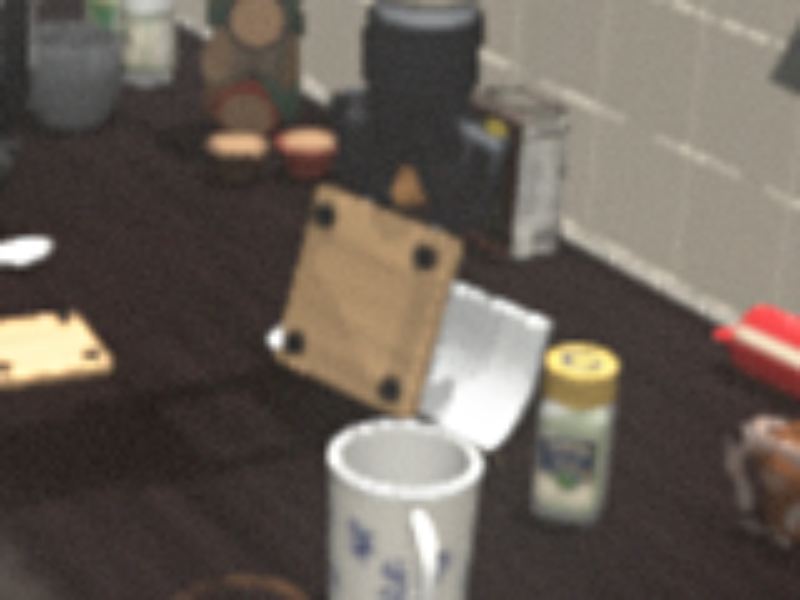

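The view shows the trivet rising off the rest, with its upper edge from (320,185) to (462,240) and its lower edge still at the foot line. The fingers are pulling from behind, so I continue past upright.

Call:
{"op": "jog_arm", "data": {
  "commands": [
    {"hand":5,"delta_pos":[0.5,0,0],"spin":0},
    {"hand":5,"delta_pos":[0.5,0,0],"spin":0},
    {"hand":5,"delta_pos":[0.5,0,0],"spin":0},
    {"hand":5,"delta_pos":[0.5,0,0],"spin":0},
    {"hand":5,"delta_pos":[0.5,0,0],"spin":0},
    {"hand":5,"delta_pos":[0.5,0,0],"spin":0},
    {"hand":5,"delta_pos":[0.5,0,0],"spin":0},
    {"hand":5,"delta_pos":[0.5,0,0],"spin":0},
    {"hand":5,"delta_pos":[0.5,0,0],"spin":0},
    {"hand":5,"delta_pos":[0.5,0,0],"spin":0},
    {"hand":5,"delta_pos":[0.5,0,0],"spin":0},
    {"hand":5,"delta_pos":[0.5,0,0],"spin":0},
    {"hand":5,"delta_pos":[0.5,0,0],"spin":0},
    {"hand":5,"delta_pos":[0.5,0,0],"spin":0},
    {"hand":5,"delta_pos":[0.5,0,0],"spin":0},
    {"hand":5,"delta_pos":[0,0,0],"spin":0},
    {"hand":5,"delta_pos":[0,0,-2],"spin":0},
    {"hand":5,"delta_pos":[0,0,-4],"spin":0},
    {"hand":5,"delta_pos":[0,0,-4],"spin":0},
    {"hand":5,"delta_pos":[0,0,-4],"spin":0}
  ]
}}

```text
time: 13.5
tool_pos: [0.5541, -0.0074, 0.2167]
ee_rot: [-0.103, 0.995, 0.0, -0.0]
force: [0.8, -0.4, 0.6]
finger_gap: 0.585
gripper_force: 0.0
```

```bash
python3 - <<'E'
from h import *
import pickle
st=manip.state();print(st['time'],st['tool_pos'],st['force'].round(2))
s=grab('side');w=grab('wrist');pickle.dump((st,s,w),open('a.pkl','wb'))
def box(d,z):
    hsv=cv2.cvtColor(d['frame'],cv2.COLOR_RGB2HSV);m=cv2.inRange(hsv,(12,50,100),(35,255,255))
    for c in cv2.findContours(m,cv2.RETR_EXTERNAL,cv2.CHAIN_APPROX_NONE)[0]:
        if cv2.contourArea(c)<250: continue
        (u,v)=cv2.moments(c)['m10']/cv2.contourArea(c),cv2.moments(c)['m01']/cv2.contourArea(c)
        print(round(u),round(v),cv2.contourArea(c),onz(d,u,v,z).round(3))
box(s,.018)
b=cv2.resize(s['frame'][130:250,210:370],(512,384));a=cv2.resize(w['frame'],(512,384))
cv2.imwrite('pics/p5.png',cv2.resize(np.hstack([a,b])[:,:,::-1],(800,300)))
E
```

```text
13.5 [ 0.55412483 -0.00742802  0.21673379] [ 0.76 -0.35  0.59]
261 211 752.0 [ 0.493 -0.025  0.018]
217 200 324.5 [0.408 0.114 0.018]
290 154 344.5 [0.869 0.361 0.018]
482 291 11992.0 [ 0.744 -0.615  0.018]
28 134 4885.5 [-0.048  1.108  0.018]
407 22 10133.5 [7.257 5.559 0.018]
```

View pics/p5.png

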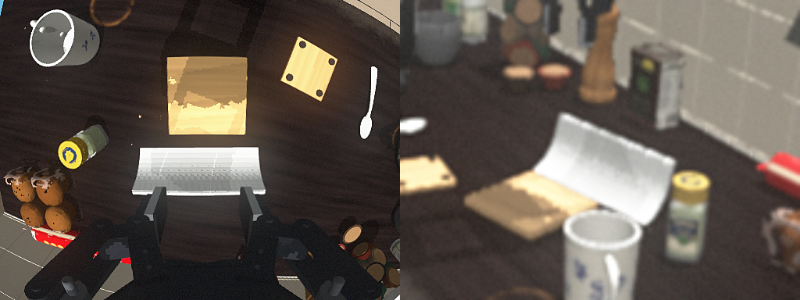

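The wrist view (left half) shows the trivet flat with its bare face up at (168..247, 57..135), so it lies on its feet. The mug stands at (65,35). Now I measure the trivet centre from the wrist camera and plan the move above the mug handle.

```bash
cat >> h.py <<'E'
def wz(st,d,u,v,z):
    f=192/np.tan(np.radians(d['vfov'])/2);x,y=u-d['cx'],v-d['cy'];r=np.hypot(x,y)+1e-9;t=r/f
    c=np.array([np.sin(t)*x/r,np.sin(t)*y/r,np.cos(t)])
    H=np.array(d['hand_eye']);M=R.from_quat(st['ee_rot']).as_matrix()
    p=st['tool_pos']+M@H[:3,3];q=M@H[:3,:3]@c
    return p+q*(z-p[2])/q[2]
def blob(m,lo=300):
    return [c for c in cv2.findContours(m,cv2.RETR_EXTERNAL,cv2.CHAIN_APPROX_NONE)[0] if cv2.contourArea(c)>lo]
def world_poly(st,d,c,z): return np.array([wz(st,d,u,v,z) for u,v in c[:,0]])
E
python3 - <<'E'
from h import *
import pickle
st,s,w=pickle.load(open('a.pkl','rb'))
hsv=cv2.cvtColor(w['frame'],cv2.COLOR_RGB2HSV);m=cv2.inRange(hsv,(10,50,70),(35,255,255))
for c in blob(m):
    x,y,ww,h=cv2.boundingRect(c)
    W=world_poly(st,w,c,.018)[:,:2]
    r=cv2.minAreaRect((W*1000).astype(np.float32));print((x,y,ww,h),'c',np.round(r[0],1),'size',np.round(r[1],1),'ang',round(r[2],1))
# mug white
m=cv2.inRange(hsv,(0,0,130),(180,70,255))[:120,:160]
for c in blob(m,200):
    print('white',cv2.boundingRect(c))
hp=np.array([.4255,-.295]);print(delta([*hp,st['tool_pos'][2]],-23.8))
E
```

```text
(439, 287, 24, 24) c [703.9 360.1] size [50.  49.3] ang 32.2
(5, 216, 93, 91) c [ 769.9 -312. ] size [162.3 178.7] ang 14.5
(74, 167, 61, 50) c [ 622.5 -204.6] size [ 51.5 105.9] ang 34.5
(196, 72, 149, 117) c [507.9  -4.7] size [137.1 175.3] ang 12.0
(352, 46, 94, 86) c [420.8 145.8] size [115.9 116. ] ang 67.3
(439, 0, 73, 53) c [257.2 242.3] size [ 91.5 142.6] ang 5.5
white (38, 12, 57, 74)
('spin', np.float64(125.6), 'delta cm', array([-31.62,  -0.56,   0.55]), 'tooly', np.float64(101.8))
```

Call:
{"op": "jog_arm", "data": {
  "commands": [
    {"hand":8.5,"delta_pos":[0,0,0],"spin":8.37},
    {"hand":8.5,"delta_pos":[0,0,0],"spin":8.37},
    {"hand":8.5,"delta_pos":[0,0,0],"spin":8.37},
    {"hand":8.5,"delta_pos":[0,0,0],"spin":8.37},
    {"hand":8.5,"delta_pos":[0,0,0],"spin":8.37},
    {"hand":8.5,"delta_pos":[0,0,0],"spin":8.37},
    {"hand":8.5,"delta_pos":[0,0,0],"spin":8.37},
    {"hand":8.5,"delta_pos":[0,0,0],"spin":8.37},
    {"hand":8.5,"delta_pos":[0,0,0],"spin":8.37},
    {"hand":8.5,"delta_pos":[0,0,0],"spin":8.37},
    {"hand":8.5,"delta_pos":[0,0,0],"spin":8.37},
    {"hand":8.5,"delta_pos":[0,0,0],"spin":8.37},
    {"hand":8.5,"delta_pos":[0,0,0],"spin":8.37},
    {"hand":8.5,"delta_pos":[0,0,0],"spin":8.37},
    {"hand":8.5,"delta_pos":[0,0,0],"spin":8.37}
  ]
}}

```text
time: 15.1
tool_pos: [0.5541, -0.0074, 0.2146]
ee_rot: [0.839, 0.544, -0.0, -0.0]
force: [-0.3, -0.4, 0.0]
finger_gap: 0.996
gripper_force: 0.0
```

Call:
{"op": "jog_arm", "data": {
  "commands": [
    {"hand":8.5,"delta_pos":[-4,-0.07,0],"spin":0},
    {"hand":8.5,"delta_pos":[-4,-0.07,0],"spin":0},
    {"hand":8.5,"delta_pos":[-4,-0.07,0],"spin":0},
    {"hand":8.5,"delta_pos":[-4,-0.07,0],"spin":0},
    {"hand":8.5,"delta_pos":[-4,-0.07,0],"spin":0},
    {"hand":8.5,"delta_pos":[-4,-0.07,0],"spin":0},
    {"hand":8.5,"delta_pos":[-4,-0.07,0],"spin":0},
    {"hand":8.5,"delta_pos":[-3.6,-0.07,0],"spin":0},
    {"hand":8.5,"delta_pos":[0,0,0],"spin":0},
    {"hand":8.5,"delta_pos":[0,0,0],"spin":0}
  ]
}}

```text
time: 16.1
tool_pos: [0.4215, -0.2947, 0.2147]
ee_rot: [0.838, 0.546, 0.0, -0.0]
force: [-0.3, 0.1, -1.0]
finger_gap: 0.998
gripper_force: 0.0
```

```bash
python3 - <<'E'
from h import *
import pickle
st=manip.state();w=grab('wrist');d=grab('top');s=grab('side');pickle.dump((st,w,d,s),open('b.pkl','wb'))
print(st['time'],st['tool_pos'],delta([.4255,-.295,.2],-23.8))
hsv=cv2.cvtColor(d['frame'],cv2.COLOR_RGB2HSV);m=cv2.inRange(hsv,(10,40,110),(35,255,255))[140:230,250:320]
for c in blob(m,300):
    c=c+np.array([250,140]);W=np.array([onz(d,u,v,.018)[:2]*1000 for u,v in c[:,0]],np.float32);r=cv2.minAreaRect(W)
    print('top trivet',cv2.boundingRect(c),np.round(r[0],1),np.round(r[1],1),round(r[2],1))
# wrist crop of mug, expected image spot by white mask
a=w['frame'];b=d['frame'][120:240,230:390]
cv2.imwrite('pics/p6.png',cv2.resize(np.hstack([a,cv2.resize(b,(512,384))])[:,:,::-1],(800,300)))
h2=cv2.cvtColor(a,cv2.COLOR_RGB2HSV);m=cv2.inRange(h2,(0,0,130),(180,60,255))
for c in blob(m,300): print('white',cv2.boundingRect(c),cv2.contourArea(c))
E
```

```text
16.1 [ 0.4215195  -0.29472634  0.21474382] ('spin', np.float64(0.13), 'delta cm', array([-0.01,  0.35,  1.5 ]), 'tooly', np.float64(-23.7))
top trivet (254, 170, 50, 49) [504.9 -11.4] [123.9 124.4] 11.9
white (374, 351, 41, 26) 345.5
white (97, 340, 49, 44) 1307.0
white (371, 243, 44, 54) 1058.0
white (0, 144, 257, 226) 24745.0
white (221, 72, 92, 116) 6552.0
white (0, 7, 53, 198) 5259.5
white (6, 0, 75, 49) 2326.0
```

View pics/p6.png

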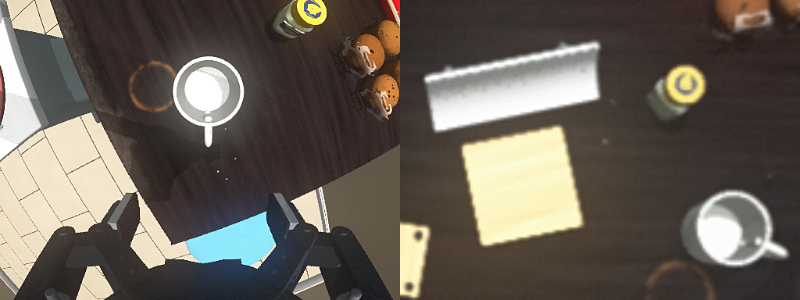

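This is the tenth and last picture. The left half (wrist) shows the mug rim centred near (208,91) with its handle straight down at (208,130), so it is aligned with the tool. The right half (top) shows the trivet square to the rest with its bare face up, centre (522,186), which is about (0.505, -0.0115) m. The jar is undisturbed.

```bash
python3 - <<'E'
from h import *
import pickle
st,w,d,s=pickle.load(open('b.pkl','rb'))
h2=cv2.cvtColor(w['frame'],cv2.COLOR_RGB2HSV);m=cv2.inRange(h2,(0,0,110),(180,60,255));m[:60]=0
m[:, :215]=0;m[:,330:]=0;m[200:]=0
c=max(blob(m,1000),key=cv2.contourArea);W=world_poly(st,w,c,.098)[:,:2]*1000
mask=np.zeros(m.shape,np.uint8);cv2.drawContours(mask,[c],-1,255,-1)
op=cv2.morphologyEx(mask,cv2.MORPH_OPEN,cv2.getStructuringElement(cv2.MORPH_ELLIPSE,(41,41)))
co=blob(op)[0];Wr=world_poly(st,w,co,.098)[:,:2]*1000
A=np.c_[2*Wr,np.ones(len(Wr))];q=np.linalg.lstsq(A,(Wr**2).sum(1),rcond=None)[0];r=np.sqrt(q[2]+q[:2]@q[:2])
print('rim centre',q[:2].round(1),'r',r.round(1))
hd=cv2.morphologyEx(cv2.subtract(mask,op),cv2.MORPH_OPEN,np.ones((4,4)))
ch=max(blob(hd,30),key=cv2.contourArea);x,y,ww,h=cv2.boundingRect(ch);print('handle px',(x,y,ww,h))
for v in (y+h//3,y+h-6):
    us=np.nonzero(hd[v])[0];P=wz(st,w,us.mean(),v,.085);L=P[:2]*1000-q[:2];print(v,us.min(),us.max(),P.round(4),'dist',np.linalg.norm(L).round(1),'ang',np.degrees(np.arctan2(L[1],L[0])).round(1))
p=wz(st,w,x+ww/2,y+h-1,.08);print('tip',p.round(4))
# cross-check the wrist calibration: jar/top view rim
g=cv2.cvtColor(d['frame'],cv2.COLOR_RGB2HSV);m=cv2.inRange(g,(0,0,110),(180,60,255));m[:185]=0;m[245:]=0;m[:,:335]=0;m[:,395:]=0
c=max(blob(m,200),key=cv2.contourArea)
print('top white',cv2.boundingRect(c))
E
```

```text
rim centre [ 453.9 -236.9] r 39.4
handle px (263, 164, 10, 25)
172 263 272 [ 0.4344 -0.2851  0.085 ] dist 52.0 ang -112.1
183 263 271 [ 0.4297 -0.2948  0.085 ] dist 62.7 ang -112.8
tip [ 0.4281 -0.3011  0.08  ]
top white (346, 196, 39, 31)
```

```bash
python3 - <<'E'
from h import *
print(delta([.4293,-.2944,.051],-22.8))
E
```

```text
('spin', np.float64(-0.87), 'delta cm', array([ 0.18,  0.69, 16.4 ]), 'tooly', np.float64(-23.7))
```

Call:
{"op": "jog_arm", "data": {
  "commands": [
    {"hand":8.5,"delta_pos":[0,0,0],"spin":-0.9},
    {"hand":8.5,"delta_pos":[0.2,0.7,0],"spin":0},
    {"hand":8.5,"delta_pos":[0,0,3],"spin":0},
    {"hand":8.5,"delta_pos":[0,0,3],"spin":0},
    {"hand":8.5,"delta_pos":[0,0,3],"spin":0},
    {"hand":8.5,"delta_pos":[0,0,2],"spin":0},
    {"hand":8.5,"delta_pos":[0,0,2],"spin":0},
    {"hand":8.5,"delta_pos":[0,0,1.4],"spin":0},
    {"hand":8.5,"delta_pos":[0,0,1],"spin":0},
    {"hand":8.5,"delta_pos":[0,0,1],"spin":0},
    {"hand":8.5,"delta_pos":[0,0,0],"spin":0},
    {"hand":8.5,"delta_pos":[0,0,0],"spin":0}
  ]
}}

```text
time: 17.45
tool_pos: [0.4295, -0.2956, 0.0518]
ee_rot: [0.833, 0.553, 0.0, 0.0]
force: [-0.1, 0.2, 0.0]
finger_gap: 0.995
gripper_force: 0.0
```

```bash
python3 - <<'E'
from h import *
st=manip.state();print(st['tool_pos'],st['force'].round(2),delta([.4293,-.2944,.051],-22.8))
E
```

```text
[ 0.42946463 -0.29555369  0.0517514 ] [-0.11  0.24  0.02] ('spin', np.float64(-0.05), 'delta cm', array([ 0.1 , -0.06,  0.08]), 'tooly', np.float64(-22.8))
```

Call:
{"op": "jog_arm", "data": {
  "commands": [
    {"hand":6,"delta_pos":[0.1,-0.05,0],"spin":0},
    {"hand":4,"delta_pos":[0,0,0],"spin":0},
    {"hand":2.5,"delta_pos":[0,0,0],"spin":0},
    {"hand":1.8,"delta_pos":[0,0,0],"spin":0},
    {"hand":1.5,"delta_pos":[0,0,0],"spin":0},
    {"hand":1.3,"delta_pos":[0,0,0],"spin":0},
    {"hand":1.1,"delta_pos":[0,0,0],"spin":0},
    {"hand":0.9,"delta_pos":[0,0,0],"spin":0},
    {"hand":0.5,"delta_pos":[0,0,0],"spin":0},
    {"hand":0,"delta_pos":[0,0,0],"spin":0},
    {"hand":0,"delta_pos":[0,0,0],"spin":0},
    {"hand":0,"delta_pos":[0,0,0],"spin":0}
  ],
  "newtons": 20
}}

```text
time: 18.65
tool_pos: [0.4291, -0.2942, 0.0513]
ee_rot: [0.833, 0.553, 0.0, 0.0]
force: [0.1, -0.3, 0.3]
finger_gap: 0.108
gripper_force: 19.5
```

Call:
{"op": "jog_arm", "data": {
  "commands": [
    {"hand":0,"delta_pos":[0,0,0],"spin":0},
    {"hand":0,"delta_pos":[0,0,0],"spin":0},
    {"hand":0,"delta_pos":[0,0,0],"spin":0},
    {"hand":0,"delta_pos":[0,0,-0.2],"spin":0},
    {"hand":0,"delta_pos":[0,0,-0.3],"spin":0},
    {"hand":0,"delta_pos":[0,0,-0.5],"spin":0},
    {"hand":0,"delta_pos":[0,0,0],"spin":0},
    {"hand":0,"delta_pos":[0,0,0],"spin":0}
  ],
  "newtons": 100
}}

```text
time: 19.45
tool_pos: [0.4291, -0.2942, 0.0614]
ee_rot: [0.833, 0.553, 0.0, 0.0]
force: [-0.8, -0.5, -2.6]
finger_gap: 0.09
gripper_force: 97.6
```

Call:
{"op": "jog_arm", "data": {
  "commands": [
    {"hand":0,"delta_pos":[0,0,-0.5],"spin":0},
    {"hand":0,"delta_pos":[0,0,-1],"spin":0},
    {"hand":0,"delta_pos":[0,0,-1],"spin":0},
    {"hand":0,"delta_pos":[0,0,-1],"spin":0},
    {"hand":0,"delta_pos":[0,0,-1],"spin":0},
    {"hand":0,"delta_pos":[0,0,-0.5],"spin":0},
    {"hand":0,"delta_pos":[0,0,0],"spin":0},
    {"hand":0,"delta_pos":[0,0,0],"spin":0},
    {"hand":0,"delta_pos":[0,0,0],"spin":0}
  ]
}}

```text
time: 20.35
tool_pos: [0.4287, -0.2939, 0.1106]
ee_rot: [0.833, 0.553, -0.0, -0.001]
force: [-0.5, 0.2, -3.1]
finger_gap: 0.093
gripper_force: 97.7
```

```bash
cat > rim.py <<'E'
from h import *
st=manip.state();w=grab('wrist')
h2=cv2.cvtColor(w['frame'],cv2.COLOR_RGB2HSV);m=cv2.inRange(h2,(0,0,110),(180,60,255))
H=np.array(w['hand_eye']);f=192/np.tan(np.radians(w['vfov'])/2)
# expected rim centre: tool (62,0,?) : rim is 98-(70) =28 mm above grasp point => tool z = -19-28 mm
def pt(T):
    c=H[:3,:3].T@(np.array(T)-H[:3,3]);t=np.arctan2(np.hypot(*c[:2]),c[2]);n=c[:2]/np.hypot(*c[:2]);return np.array([w['cx'],w['cy']])+f*t*n
ex=np.array([pt([.062+.0385*np.cos(a),.0385*np.sin(a),-.047]) for a in np.linspace(0,2*np.pi,36)])
print('expected rim bbox',ex.min(0).round(1),ex.max(0).round(1),st['tool_pos'],st['force'].round(2),st['ft_torque'].round(2))
for c in blob(m,800): print(cv2.boundingRect(c),cv2.contourArea(c))
E
python3 rim.py; python3 -c "
from h import *
print(delta([.481,-.0687,.12],-22.8))"
```

```text
expected rim bbox [144.7  36.1] [370.7 258.4] [ 0.42868841 -0.29385441  0.11063957] [-0.5   0.21 -3.12] [-0.12  0.08  0.03]
(0, 157, 151, 227) 20388.5
(146, 33, 228, 257) 40369.5
('spin', np.float64(-0.05), 'delta cm', array([22.78, -3.9 , -0.93]), 'tooly', np.float64(-22.9))
```

The rim is where an upright mug would put it, so there is no tilt. I carry it over the trivet.

Call:
{"op": "jog_arm", "data": {
  "commands": [
    {"hand":0,"delta_pos":[0.8,-0.1,0],"spin":0},
    {"hand":0,"delta_pos":[1.5,-0.3,0],"spin":0},
    {"hand":0,"delta_pos":[2,-0.35,0],"spin":0},
    {"hand":0,"delta_pos":[2,-0.35,0],"spin":0},
    {"hand":0,"delta_pos":[2,-0.35,0],"spin":0},
    {"hand":0,"delta_pos":[2,-0.35,0],"spin":0},
    {"hand":0,"delta_pos":[2,-0.35,0],"spin":0},
    {"hand":0,"delta_pos":[2,-0.35,0],"spin":0},
    {"hand":0,"delta_pos":[2,-0.35,0],"spin":0},
    {"hand":0,"delta_pos":[2,-0.35,0],"spin":0},
    {"hand":0,"delta_pos":[2,-0.3,0],"spin":0},
    {"hand":0,"delta_pos":[1.5,-0.3,0],"spin":0},
    {"hand":0,"delta_pos":[1,-0.1,0],"spin":0},
    {"hand":0,"delta_pos":[0,0,0],"spin":0},
    {"hand":0,"delta_pos":[0,0,0],"spin":0},
    {"hand":0,"delta_pos":[0,0,0],"spin":0}
  ]
}}

```text
time: 22.0
tool_pos: [0.4815, -0.0693, 0.1113]
ee_rot: [0.833, 0.553, -0.0, 0.0]
force: [-0.0, 0.5, -2.9]
finger_gap: 0.088
gripper_force: 97.6
```

```bash
python3 rim.py; python3 -c "
from h import *
print(delta([.481,-.0687,.0695],-22.8))"
```

```text
expected rim bbox [144.7  36.1] [370.7 258.4] [ 0.48153159 -0.06932015  0.11127625] [-0.02  0.54 -2.86] [-0.16  0.06 -0.08]
(0, 228, 122, 156) 8054.5
(0, 63, 31, 96) 1273.0
(402, 0, 85, 165) 1277.0
(146, 0, 312, 290) 51216.5
('spin', np.float64(-0.1), 'delta cm', array([ 0.05, -0.08,  4.18]), 'tooly', np.float64(-22.9))
```

Call:
{"op": "jog_arm", "data": {
  "commands": [
    {"hand":0,"delta_pos":[0,0,1],"spin":0},
    {"hand":0,"delta_pos":[0,0,1],"spin":0},
    {"hand":0,"delta_pos":[0,0,1],"spin":0},
    {"hand":0,"delta_pos":[0,0,0.5],"spin":0},
    {"hand":0,"delta_pos":[0,0,0.3],"spin":0},
    {"hand":0,"delta_pos":[0,0,0.1],"spin":0},
    {"hand":0,"delta_pos":[0,0,0.1],"spin":0},
    {"hand":0,"delta_pos":[0,0,0],"spin":0},
    {"hand":0,"delta_pos":[0,0,0],"spin":0}
  ]
}}

```text
time: 22.95
tool_pos: [0.482, -0.069, 0.0717]
ee_rot: [0.833, 0.553, 0.0, 0.0]
force: [-0.3, -0.4, -3.2]
finger_gap: 0.09
gripper_force: 97.6
```

Call:
{"op": "jog_arm", "data": {
  "commands": [
    {"hand":0,"delta_pos":[0,0,0.1],"spin":0},
    {"hand":0,"delta_pos":[0,0,0.1],"spin":0},
    {"hand":0,"delta_pos":[0,0,0],"spin":0}
  ]
}}

```text
time: 23.25
tool_pos: [0.4819, -0.069, 0.0696]
ee_rot: [0.833, 0.553, 0.0, 0.0]
force: [-0.5, -0.7, -1.6]
finger_gap: 0.095
gripper_force: 98.0
```

Call:
{"op": "jog_arm", "data": {
  "commands": [
    {"hand":0,"delta_pos":[0,0,0.05],"spin":0},
    {"hand":0,"delta_pos":[0,0,0],"spin":0},
    {"hand":0,"delta_pos":[0,0,0],"spin":0}
  ]
}}

```text
time: 23.55
tool_pos: [0.482, -0.0691, 0.0695]
ee_rot: [0.833, 0.553, 0.0, 0.0]
force: [-2.6, -0.7, 4.8]
finger_gap: 0.084
gripper_force: 98.7
```

Call:
{"op": "jog_arm", "data": {
  "commands": [
    {"hand":0,"delta_pos":[0,0,0],"spin":0},
    {"hand":0,"delta_pos":[0,0,0],"spin":0},
    {"hand":1.0,"delta_pos":[0,0,0],"spin":0},
    {"hand":1.2,"delta_pos":[0,0,0],"spin":0},
    {"hand":1.6,"delta_pos":[0,0,0],"spin":0},
    {"hand":2.2,"delta_pos":[0,0,0],"spin":0},
    {"hand":3,"delta_pos":[0,0,0],"spin":0},
    {"hand":3.5,"delta_pos":[0,0,0],"spin":0},
    {"hand":4,"delta_pos":[0,0,0],"spin":0},
    {"hand":4,"delta_pos":[0,0,-0.5],"spin":0},
    {"hand":4,"delta_pos":[0,0,-1],"spin":0},
    {"hand":4,"delta_pos":[0,0,-2],"spin":0},
    {"hand":4,"delta_pos":[0,0,-3],"spin":0},
    {"hand":4,"delta_pos":[0,0,-4],"spin":0},
    {"hand":4,"delta_pos":[0,0,-4],"spin":0},
    {"hand":4,"delta_pos":[-4,0,0],"spin":0},
    {"hand":4,"delta_pos":[-4,0,0],"spin":0},
    {"hand":4,"delta_pos":[-4,0,0],"spin":0},
    {"hand":4,"delta_pos":[0,0,0],"spin":0},
    {"hand":4,"delta_pos":[0,0,0],"spin":0}
  ],
  "newtons": 20
}}

```text
time: 25.55
tool_pos: [0.435, -0.1801, 0.2147]
ee_rot: [0.834, 0.552, 0.0, 0.0]
force: [0.3, -0.9, 0.2]
finger_gap: 0.469
gripper_force: 0.0
```

```bash
python3 - <<'E'
from h import *
st=manip.state();w=grab('wrist');s=grab('side');print(st['time'],st['tool_pos'],st['force'].round(2))
h2=cv2.cvtColor(w['frame'],cv2.COLOR_RGB2HSV);m=cv2.inRange(h2,(0,0,110),(180,60,255))
op=cv2.morphologyEx(m,cv2.MORPH_OPEN,cv2.getStructuringElement(cv2.MORPH_ELLIPSE,(9,9)))
for c in blob(op,1500):
    W=world_poly(st,w,c,.116)[:,:2]*1000;r=cv2.minAreaRect(W.astype(np.float32));print('white',cv2.boundingRect(c),np.round(r[0]),np.round(r[1]))
y=cv2.inRange(h2,(10,50,110),(35,255,255))
for c in blob(y,1000):
    W=world_poly(st,w,c,.018)[:,:2]*1000;r=cv2.minAreaRect(W.astype(np.float32));print('wood',cv2.boundingRect(c),np.round(r[0]),np.round(r[1]),round(r[2]))
hs=cv2.cvtColor(s['frame'],cv2.COLOR_RGB2HSV);m=cv2.inRange(hs,(0,0,110),(180,60,255))
P=np.array([proj(s,[.505+.0395*np.cos(a),-.0115+.0395*np.sin(a),z]) for z in(.018,.116) for a in np.linspace(0,6.28,40)])
print('side expected mug bbox',P.min(0).round(),P.max(0).round())
for c in blob(m[140:240,220:340],100): print('side white',cv2.boundingRect(c+np.array([220,140])))
E
```

```text
25.55 [ 0.43499666 -0.18006914  0.21468853] [ 0.28 -0.88  0.18]
white (0, 53, 141, 268) [ 189. -147.] [397. 227.]
white (331, 0, 77, 59) [584. -74.] [50. 60.]
wood (0, 171, 184, 213) [ -32. -257.] [686. 230.] 18
wood (411, 109, 34, 42) [ 655. -212.] [53. 52.] 73
wood (188, 0, 145, 86) [507. -14.] [120. 120.] 12
wood (0, 0, 89, 86) [225. 117.] [124. 228.] 49
side expected mug bbox [250. 175.] [276. 215.]
side white (317, 210, 16, 24)
side white (250, 175, 71, 46)
side white (296, 140, 44, 47)
```

In the side view the mug's outline matches its predicted place on the trivet to within a pixel. The trivet measures 120 x 120 mm, flat at (507,-14) mm, and the gripper is clear, so I hand in.

```bash
python3 -c "
from bench import manip
print(manip.close_job())"
```

```text
the job is handed in; nothing more can be done
None
```

I flipped the trivet onto its feet using the rest, stood the mug upright in the middle of it and let go, then handed the job in at about 26 s; no verdict came back.

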